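# Push the long grinding jar up the loading ramp

### The job

Two steel grinding jars lie on their sides at the foot of the two-lane loading ramp. With the fingertips, push the longer jar up its lane, over the crest at the top, so that it rests by itself in the shallow seat against the stop; push slowly and gently, and do not let it roll back to the lips at the foot. Do not pinch or lift it, and leave the shorter jar, the vial and the petri dish beside the ramp where they are.

Things in the scene. Friction and masses are not known exactly. Their poses are not given: they have to be found in the camera images.
- ramp: Fixed two-lane ramp, 275 mm long, 204 wide, grey floor, aluminium walls; place and yaw vary. Origin: under its middle on the worktop; x points uphill along the lanes, y left seen uphill, z up. Lanes 90 mm wide, centre lines at y = +49 and -49, between 8 mm walls about 14 mm above the floor on the slope. Offsets of the points below are in this frame, mm.
- dip (a point): Bottom of the shallow dip at the lanes' foot, half-way across the ramp: ramp x = -90, floor z = 12. Behind it the floor rises to z = 17 at the back edge, x = -150. At the foot each lane has two lips, 15 wide, 8 thick, up to z = 39, uphill faces at x = -135, at the lane's edges; the middle 58 mm of the lane is open for the fingers.
- crest (a point): Crest of the lanes, half-way across the ramp: ramp x = 60, floor z = 30.4. The floor rises straight at 7 degrees from the dip to here, and falls at 7 degrees from here to the stop, which makes the seat.
- stop (a point): Foot of the stop face (black rubber strips on an upright plate 68 mm high over the whole width), half-way across the ramp: ramp x = 100, floor z = 25.5. A jar pushed past the crest rolls on by itself to the stop and stays there; home, its centre is at ramp x = 78, z = 50.
- long_jar: The longer jar, to be pushed: closed polished steel cylinder, 44 mm diameter, 80 mm long, 0.3 to 0.6 kg, smooth (friction about 0.3), rolls freely. Origin at its centre; its y axis is the cylinder's axis (it turns about it as it rolls). Starts in the dip of the left or the right lane, centre at ramp x = -90, z = 34 mm. A push of a few newtons at mid-height moves it.
- short_jar: The shorter jar, to be left alone: the same steel cylinder of 44 mm diameter but 50 mm long, lying in the dip of the other lane. Origin at its centre, y axis along the cylinder.
- vial_mid (a point): Loose white-capped sample vial, 21 mm diameter, 60 mm high, standing beside the ramp on its left; this point is at its centre, half-way up. To be left standing where it is.
- dish: Loose petri dish with dark red agar, 93 mm across, 15 mm high, lying flat beside the ramp on its right. Origin at the centre of its underside. To be left where it is.
Things that resemble listed ones, but are neither listed nor needed, are in the scene too. What is shaped like the long_jar but green, pink or yellow is not meant.

How it is judged:
On the way:
1. the longer jar is pushed slowly up the slope, between the dip and the crest (x of long_jar in the frame of ramp between -0.05 and 0.04 m and z of long_jar in the frame of ramp between 0.03 and 0.06 m and linear speed of long_jar below 0.25 m/s), for 0.2 s.
At the end, for the whole second after the job is handed in: The longer jar lies at rest in the seat at the top of its lane, against the stop (centre within 4 mm of home along the ramp, axis within 0.1 rad of square), released; the shorter jar is where it was (12 mm) (x of long_jar in the frame of ramp between 0.074 and 0.082 m and z of long_jar in the frame of ramp between 0.046 and 0.055 m and (y of long_jar in the frame of ramp between 0.036 and 0.062 m or y of long_jar in the frame of ramp between -0.062 and -0.036 m) and angle between the y axis of long_jar and the y axis of ramp, either way round below 0.1 rad and linear speed of long_jar below 0.01 m/s and distance of short_jar from where it was at the start of the episode below 0.012 m); the robot touches nothing.
It fails at once if the longer jar rolled back to the lips at the foot (more than about 16 mm behind the dip) (x of long_jar in the frame of ramp below -0.106 m).
It fails at once if the longer jar was lifted off the lane (about 15 mm) (z of long_jar in the frame of ramp above 0.068 m or (x of long_jar in the frame of ramp below 0 m and z of long_jar in the frame of ramp above 0.06 m) or (x of long_jar in the frame of ramp below -0.06 m and z of long_jar in the frame of ramp above 0.052 m)).
It fails at once if the longer jar was pinched or rammed (over 25 N from the fingers) (contact force between the fingers and long_jar above 25 N).
It fails at once if the longer jar was flung (over 0.4 m/s) (linear speed of long_jar above 0.4 m/s).
It fails at once if a bystander was disturbed: the shorter jar moved over 12 mm, the vial or the petri dish over 20 mm, or the vial tipped (distance of short_jar from where it was at the start of the episode above 0.012 m or distance of any of vial_mid, dish from where it was at the start of the episode above 0.02 m or angle between vial_mid's own z axis and vertical above 0.35 rad).
It also fails if it takes over 38 s, if anything falls off the work surface, if the arm or the gripper's body presses on something with over 40 N, if the wrist force passes 120 N, or if a joint passes its speed limit or range.

### The arm

A 6-joint arm with a two-finger parallel gripper is mounted at the origin on a cart in front of the work surface, level with it; the furniture and walls round the work are solid. World frame = base frame: x ahead of the robot, y to its left, z up, the work surface at z = 0. Lengths are in m, angles in rad, forces in N, time in s.
With the tool pointing down it reaches from about 0.35 to 0.925 m from the base axis. Payload 6.4 kg.
Tool frame: the origin (TCP) lies midway between the tips of the shut fingers; the grasp point (between the pads) lies 19 mm behind it; z points along the fingers, y is the line along which they close (so a half turn about z gives the same grasp; the last joint's range is limited). The gripper opens to 85 mm and grips with 20 to 120 N. Pads are 22 mm wide; open, the fingers measure 114 mm over their backs; the gripper's body (76 mm by 85 mm) begins 54 mm behind the grasp point. The pads swing forward as they close: fully open they stand 13 mm farther back than shut.
Start: joints at [-0.174, 0.245, 1.558, -0, 1.339, -0.174], TCP at [0.65, 0, 0.231] pointing down, gripper open.
Joint ranges: [-3.13, 3.13], [-1.02, 2.26], [0.13, 2.54], [-0.95, 4.09], [0.21, 2.88], [-2.74, 2.74]. Speed limits (rad/s): [2.57, 2.57, 3.14, 3.14, 3.14, 3.14].

### API

Orientations are given as a rotation vector (axis times angle).
In Python, from cell import monitor, imaging, robot gives the robot as it stands.
- The arm moves only by the tool apply_moves, never from a script. Its argument "moves" is one flat list of numbers, 7 for each row, row after row: the closure, from -1 (fully open) to 1 (shut), then the shift along the tool's x, y, z in cm, then the turn, a rotation vector about the tool's x, y, z in rad. In form: [claw, dx, dy, dz, ax, ay, az, claw, dx, dy, dz, ax, ay, az, ...]. A call has 1 to 5 rows; each row shifts and turns the commanded pose from where the row before left it, along the tool's axes as they then stand; what a row does not reach is not made up. A row lasts 1/10 s, in which the tool goes at most 50 mm and 8.59 degrees, less where a joint would pass 70% of its speed; a pose out of reach is approached as far as the arm can. A call is refused whole if a number of a shift passes 5 or a number of a turn 0.15, either way. A call with a gripper value outside its range is refused whole. The fingers move at their own pace and stop on an object; "newtons" is the grip in N (left out, the last holds). Time passes only in rows, so rows that do not move let the fingers close. It gives the time, the measured TCP pose, the force, the opening and the grip force at its end, in the units of the state.
- monitor.state(): the state, without advancing time (a new reading comes with each control period).
- imaging.snapshot(name): name is "scene" or "side" or "wrist"; returns (picture, depth): 384x512x3 uint8, red, green, blue; 384x512 float32, m along the optical axis (not along the pixel's ray), 0 where there is no reading.
- imaging.calibration(name): a dict with "fx", "fy", "cx", "cy" (pixels), "camera_from_world" (4x4, takes a point from world to camera coordinates). Camera axes: x right, y up, looking along -z (the intrinsics and any distortion apply to the point x, -y, -z); pixel columns grow to the right and rows downward; lengths in m; the calibration is good to about 2 mm. A picture is of the moment at which its call begins: read the wrist's pose just before it. calibration takes no time and is no camera call; for the wrist camera it gives the pose at the moment of the call.
- robot.close_job(): hands the job in; it is judged then, once.
The state is a dict: "time": time; "joint_pos": joint angles; "joint_vel": joint speeds; "tau": joint torques, N m; "position": TCP position; "ee_rot": TCP orientation; "contact_force": force on the tool from outside, world axes, zero at the start; "moment": the same for the moment, N m; "width": finger opening in m; "grip_force": force on a finger pad.
Only numpy, scipy, OpenCV 4.12 (cv2) and the standard library are available. Lean on these libraries where they do the work, as an engineer would, in place of code of your own. Each camera call takes 0.05 s, during which the arm holds its last target. There are 200 camera calls.

## Working session

There is one attempt and no reset: what is moved stays moved. The work goes in short steps, Python scripts to look and compute and a tool call to move; the robot and the scene stay as the last step left them, time stands still between calls to the robot, and variables do not carry over. Pictures are saved under pics/ and viewed, at most 10 in all, crops included, and the job is handed in when it is done.

Besides the shell and the picture viewer there is one more tool, called after "Request:" by a JSON object that holds its "fn" and its "kwargs", one argument or row to a line. apply_moves: Moves the arm, as the interface text tells. Its arguments: {"type":"object","properties":{"moves":{"type":"array"},"newtons":{"type":"number"}},"required":["moves"]}

```bash
mkdir -p pics; cat > h.py <<'E'
import numpy as np,cv2
from cell import monitor,imaging,robot
def snap(n,f=None):
    c=imaging.calibration(n); p,d=imaging.snapshot(n)
    if f: cv2.imwrite('pics/'+f,p[:,:,::-1])
    return p,d,c
def cloud(d,c):
    v,u=np.mgrid[:d.shape[0],:d.shape[1]]
    P=np.stack([(u-c['cx'])/c['fx']*d,-(v-c['cy'])/c['fy']*d,-d,np.ones_like(d)],-1)
    return (P@np.linalg.inv(c['camera_from_world']).T)[...,:3]
E
python3 - <<'E'
from h import *
for n in('scene','side'):
    p,d,c=snap(n,n+'1.png'); W=cloud(d,c); np.savez(n,p=p,d=d,W=W)
    print(n,c,(d>0).mean())
s=monitor.state();print(s)
E
```

```text
scene {'fx': 498.65015684424964, 'fy': 498.65015684424964, 'cx': 255.88118563403575, 'cy': 195.17025538517174, 'camera_from_world': array([[-0.99990956,  0.01257189,  0.00477636,  0.53829809],
       [-0.00502543, -0.67871071,  0.73438853, -0.06068138],
       [ 0.01247442,  0.73429811,  0.67871251, -1.16766211],
       [ 0.        ,  0.        ,  0.        ,  1.        ]])} 0.99609375
side {'fx': 459.27547634380113, 'fy': 459.27547634380113, 'cx': 255.4620691270002, 'cy': 192.22161369041436, 'camera_from_world': array([[ 9.37123934e-01,  3.48994361e-01, -1.29153362e-03,
        -4.95123863e-01],
       [-3.01191181e-01,  8.10620655e-01,  5.02173302e-01,
         1.23088225e-01],
       [ 1.76302595e-01, -4.70209622e-01,  8.64766041e-01,
        -1.38732818e+00],
       [ 0.00000000e+00,  0.00000000e+00,  0.00000000e+00,
         1.00000000e+00]])} 0.9961293538411459
{'time': 0.1, 'joint_pos': array([-1.74086875e-01,  2.45770433e-01,  1.55891762e+00,  3.36976663e-05,
        1.33871165e+00, -1.74117272e-01]), 'joint_vel': array([-0.00180335,  0.0005095 , -0.00130289,  0.00043878, -0.00037945,
       -0.00113258]), 'tau': array([-3.55783277e-04, -4.30672574e+01, -3.27129292e+01, -1.74035663e-04,
        2.81168803e-03, -2.06976699e-05]), 'position': array([6.49485824e-01, 1.13333026e-04, 2.30260053e-01]), 'ee_rot': array([-2.22035639e+00, -2.22040661e+00,  1.58616652e-03]), 'contact_force': array([0.09290808, 0.32976897, 0.46164005]), 'moment': array([ 0.01898982, -0.00521273, -0.01632378]), 'grip_force': 0.0, 'width': 0.08558025891989658}
```

View pics/scene1.png

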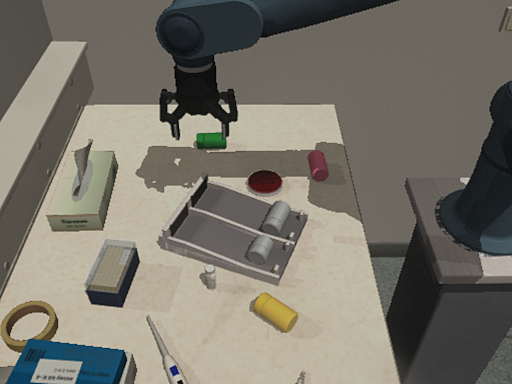

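View pics/side1.png

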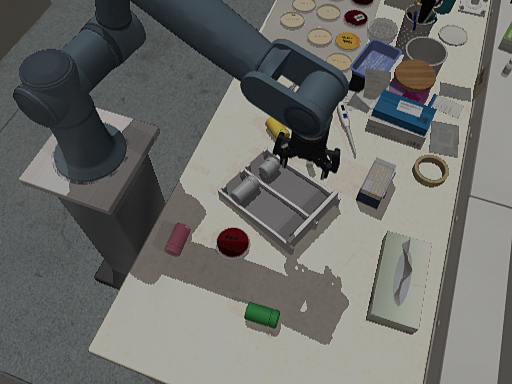

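The scene view shows the ramp with its stop to the left, at about (160–210, 180–250), so uphill is world +x. There is a jar in each lane, at (277,217) and (262,248). The side view shows the same, with the jar at (243,190) looking longer.

```bash
cat > m.py <<'E'
from h import *
pts=[];col=[]
for n in('scene','side'):
    z=np.load(n+'.npz');W=z['W'].reshape(-1,3);P=z['p'].reshape(-1,3).astype(int)
    m=(W[:,0]>.3)&(W[:,0]<.85)&(abs(W[:,1])<.35)&(W[:,2]>.007)&(W[:,2]<.1)&(np.ptp(P,axis=1)<25)
    pts.append(W[m])
A=np.vstack(pts)
r=.0025
def img(A):
    I=np.zeros((280,220),np.uint8);I[((A[:,1]+.35)/r).astype(int),((A[:,0]-.3)/r).astype(int)]=255
    return I
for n,X in(('both',A),('scene',pts[0]),('side',pts[1])):
    I=cv2.morphologyEx(img(X),cv2.MORPH_CLOSE,np.ones((5,5)));I=cv2.morphologyEx(I,cv2.MORPH_OPEN,np.ones((7,7)))
    cs,_=cv2.findContours(I,0,2);c=max(cs,key=cv2.contourArea)
    R=cv2.minAreaRect(c);print(n,np.array(R[0])*r+[.3,-.35],np.array(R[1])*r,R[2])
    if n=='both':np.save('R',np.array([R[0][0]*r+.3,R[0][1]*r-.35,R[2]]));cv2.imwrite('pics/map.png',cv2.resize(I,None,fx=2,fy=2))
    # table check
z=np.load('scene.npz')['W'];q=z[260:300,150:190];print('table z',np.median(q[...,2]))
np.save('A.npy',A)
E
python3 m.py
```

```text
both [0.58012184 0.03720558] [0.21426311 0.27644672] 67.47943115234375
scene [0.57860209 0.039645  ] [0.21057695 0.2673077 ] 67.38013458251953
side [0.57949554 0.03543365] [0.20972055 0.27619164] 67.7509765625
table z -0.0002932182317288423
```

```bash
cat > m2.py <<'E'
from h import *
R=np.load('R.npy');A=np.load('A.npy')
def fr(A,yaw,c):
    C,S=np.cos(yaw),np.sin(yaw);d=A[:,:2]-c
    return np.c_[d@[C,S],d@[-S,C],A[:,2]]
yaw=np.radians(R[2]-90)
L=fr(A,yaw,R[:2])
print('yaw',yaw)
print('extent',np.percentile(L[(abs(L[:,1])<.11)&(abs(L[:,0])<.15)],[.3,99.7],axis=0))
# yaw: jar-free middle wall / side walls: top points
for nm,y0 in(('mid',0),('L',.098),('R',-.098)):
    m=(abs(L[:,1]-y0)<.012)&(L[:,0]>-.1)&(L[:,0]<.06)
    q=L[m]; fl=.012+np.tan(np.radians(7))*(q[:,0]+.09-.0125)
    q=q[q[:,2]>fl+.009]
    k=np.polyfit(q[:,0],q[:,1],1);print(nm,len(q),k,'dyaw',k[0])
for s in(1,-1):
    print('lane',s)
    for x in np.arange(-.14,.14,.01):
        m=(abs(L[:,1]-s*.049)<.02)&(abs(L[:,0]-x)<.005)
        if m.sum()>5:print(f'{x:.3f} {np.median(L[m,2]):.4f} {np.percentile(L[m,2],95):.4f}',end=' | ')
    # jar
    fl=.03
    m=(abs(L[:,1]-s*.049)<.043)&(L[:,0]<-.03)&(L[:,0]>-.115)&(L[:,2]>.038)
    q=L[m];print('\njar n',len(q),np.percentile(q,[1,50,99],axis=0))
    t=q[q[:,2]>.051];print('top line',np.polyfit(t[:,1],t[:,0],1),t[:,0].mean(),np.percentile(t[:,1],[2,98]))
E
python3 m2.py
```

```text
yaw -0.3930580758136668
extent [[-0.13356479 -0.10312329  0.0077702 ]
 [ 0.13779521  0.10591825  0.07009043]]
mid 569 [0.0599659  0.00028604] dyaw 0.05996589966669098
L 458 [-0.00294154  0.09976114] dyaw -0.002941539990034524
R 423 [-0.01996934 -0.09606808] dyaw -0.01996934353498861
lane 1
-0.130 0.0163 0.0196 | -0.120 0.0159 0.0182 | -0.110 0.0152 0.0174 | -0.100 0.0139 0.0373 | -0.090 0.0449 0.0531 | -0.080 0.0545 0.0573 | -0.070 0.0548 0.0579 | -0.060 0.0473 0.0539 | -0.050 0.0164 0.0438 | -0.040 0.0155 0.0190 | -0.030 0.0174 0.0209 | -0.020 0.0185 0.0217 | -0.010 0.0199 0.0227 | 0.000 0.0208 0.0241 | 0.010 0.0225 0.0252 | 0.020 0.0235 0.0266 | 0.030 0.0242 0.0279 | 0.040 0.0260 0.0290 | 0.050 0.0273 0.0306 | 0.060 0.0279 0.0313 | 0.070 0.0293 0.0322 | 0.080 0.0299 0.0332 | 0.090 0.0285 0.0315 | 0.100 0.0273 0.0300 | 0.110 0.0256 0.0283 | 0.120 0.0587 0.0692 | 0.130 0.0586 0.0691 | 
jar n 659 [[-0.09453579  0.02262221  0.03848824]
 [-0.07490319  0.052233    0.05133951]
 [-0.05413673  0.07714148  0.05824891]]
top line [-0.0039478  -0.07415705] -0.07435961283119279 [0.02577779 0.07558157]
lane -1
-0.130 0.0165 0.0193 | -0.120 0.0160 0.0194 | -0.110 0.0150 0.0181 | -0.100 0.0145 0.0237 | -0.090 0.0452 0.0537 | -0.080 0.0548 0.0579 | -0.070 0.0551 0.0581 | -0.060 0.0476 0.0547 | -0.050 0.0163 0.0434 | -0.040 0.0163 0.0189 | -0.030 0.0174 0.0200 | -0.020 0.0184 0.0210 | -0.010 0.0195 0.0236 | 0.000 0.0208 0.0240 | 0.010 0.0224 0.0248 | 0.020 0.0237 0.0265 | 0.030 0.0246 0.0278 | 0.040 0.0256 0.0282 | 0.050 0.0268 0.0308 | 0.060 0.0280 0.0311 | 0.070 0.0297 0.0325 | 0.080 0.0294 0.0332 | 0.090 0.0283 0.0315 | 0.100 0.0274 0.0300 | 0.110 0.0266 0.0621 | 0.120 0.0595 0.0698 | 0.130 0.0548 0.0699 | 
jar n 934 [[-0.09458095 -0.09147277  0.03853749]
 [-0.07418254 -0.04663115  0.05182069]
 [-0.0542346  -0.00798687  0.05851775]]
top line [-0.0050579  -0.07443945] -0.07418998166767073 [-0.08863387 -0.01041664]
```

```bash
python3 - <<'E'
import cv2
a=cv2.imread('pics/scene1.png')[165:290,150:320];b=cv2.imread('pics/side1.png')[140:260,200:370]
import numpy as np
cv2.imwrite('pics/crop.png',np.hstack([cv2.resize(a,(400,300)),cv2.resize(b,(400,300))]))
E
```

```text
(no output)
```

View pics/crop.png

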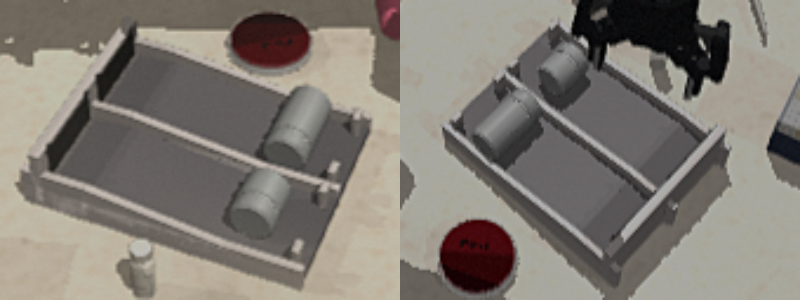

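The long jar is in the right lane: 80 mm in that lane against 50 mm in the left. Heights and jar positions match the ramp frame once the origin is shifted, giving origin ≈ (0.594, 0.031) and yaw ≈ -0.39. Next I'll turn the tool to face uphill and part-close the fingers.

Request:
{"fn": "apply_moves", "kwargs": {
  "moves": [0.6,0,0,0,0,0,-0.1475,0.6,0,0,0,0,0,-0.1475,0.6,0,0,0,0,0,-0.1475,0.6,0,0,0,0,0,-0.1475,0.6,0,0,0,0,0,-0.1475],
  "newtons": 40
}}

```text
time: 0.6
position: [0.6496, 0.0, 0.2306]
ee_rot: [-1.262, -2.876, 0.001]
contact_force: [0.0, -0.4, -0.5]
width: 0.0173
grip_force: 0.0
```

Request:
{"fn": "apply_moves", "kwargs": {
  "moves": [0.6,0,0,0,0,0,-0.1475,0.6,0,0,0,0,0,-0.1475,0.6,0,0,0,0,0,-0.1475,0.6,0,0,0,0,0,0,0.6,0,0,0,0,0,0]
}}

```text
time: 1.1
position: [0.6498, 0.0, 0.2308]
ee_rot: [-0.615, -3.08, -0.0]
contact_force: [0.2, 0.3, 0.3]
width: 0.0171
grip_force: 0.0
```

```bash
cat > t.py <<'E'
from h import *
from scipy.spatial.transform import Rotation as Ro
yaw=-.390;O=np.array([.5944,.0313,0])
M=np.array([[np.cos(yaw),-np.sin(yaw),0],[np.sin(yaw),np.cos(yaw),0],[0,0,1]])
def rep(tgt=None):
    s=monitor.state();T=Ro.from_rotvec(s['ee_rot']).as_matrix()
    print('t',s['time'],'ramp mm',(M.T@(s['position']-O)*1e3).round(1),'w',s['width'],'F',s['contact_force'].round(1))
    print('tool in ramp',(M.T@T).round(3).tolist())
    if tgt is not None: print('shift tool cm',(T.T@(M@np.array(tgt)+O-s['position'])*100).round(2))
E
python3 -c "
from t import *
rep([-.155,-.049,.13])"
```

```text
t 1.1 ramp mm [ 63.1  -7.8 230.8] w 0.017108990243613037 F [0.2 0.3 0.3]
tool in ramp [[-1.0, 0.004, -0.001], [0.004, 1.0, -0.0], [0.001, -0.0, -1.0]]
shift tool cm [21.79 -4.2  10.1 ]
```

Request:
{"fn": "apply_moves", "kwargs": {
  "moves": [0.6,4.3,-0.84,1,0,0,0,0.6,4.4,-0.84,1,0,0,0,0.6,4.4,-0.84,1,0,0,0,0.6,4.4,-0.84,1,0,0,0,0.6,4.3,-0.84,1,0,0,0]
}}

```text
time: 1.6
position: [0.4306, 0.0446, 0.1806]
ee_rot: [-0.614, -3.081, 0.0]
contact_force: [-0.5, 0.2, 0.3]
width: 0.0168
grip_force: 0.0
```

Request:
{"fn": "apply_moves", "kwargs": {
  "moves": [0.6,0,0,2,0,0,0,0.6,0,0,2,0,0,0,0.6,0,0,1,0,0,0,0.6,0,0,0,0,0,0,0.6,0,0,0,0,0,0]
}}

```text
time: 2.1
position: [0.433, 0.0441, 0.1318]
ee_rot: [0.611, 3.081, 0.0]
contact_force: [0.5, 0.3, 0.7]
width: 0.0166
grip_force: 0.0
```

```bash
python3 -c "
from t import *
rep([-.155,-.049,.028])
p,d,c=snap('scene')
cv2.imwrite('pics/s2.png',cv2.resize(p[100:300,140:340,::-1],(600,600),interpolation=cv2.INTER_CUBIC))
"
```

```text
t 2.1 ramp mm [-154.1  -49.5  131.8] w 0.016599510357454793 F [0.5 0.3 0.7]
tool in ramp [[-1.0, 0.002, 0.0], [0.002, 1.0, 0.0], [-0.0, 0.0, -1.0]]
shift tool cm [ 0.09  0.05 10.38]
```

View pics/s2.png

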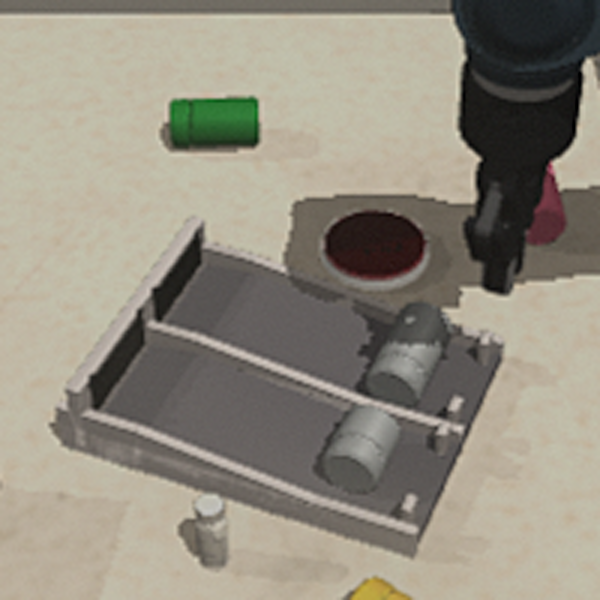

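The tips hang behind the lips, at (500,285) in the crop, and both jars are undisturbed. I'll lower them and then approach.

Request:
{"fn": "apply_moves", "kwargs": {
  "moves": [0.6,0,0.05,3,0,0,0,0.6,0,0,3,0,0,0,0.6,0,0,2.5,0,0,0,0.6,0,0,1.7,0,0,0,0.6,0,0,0,0,0,0]
}}

```text
time: 2.65
position: [0.4315, 0.0448, 0.0279]
ee_rot: [-0.61, -3.078, 0.0]
contact_force: [-0.2, -0.1, -0.9]
width: 0.017
grip_force: 0.0
```

Request:
{"fn": "apply_moves", "kwargs": {
  "moves": [0.6,-0.7,0,0,0,0,0,0.6,-0.6,0,0,0,0,0,0.6,-0.4,0,0,0,0,0,0.6,-0.3,0,0,0,0,0,0.6,-0.3,0,0,0,0,0]
}}

```text
time: 3.15
position: [0.4546, 0.0357, 0.0298]
ee_rot: [0.61, 3.081, 0.0]
contact_force: [-1.0, 0.2, -0.1]
width: 0.0173
grip_force: 0.0
```

```bash
python3 -c "
from t import *
rep()
p,d,c=snap('scene')
cv2.imwrite('pics/s3.png',cv2.resize(p[100:300,140:340,::-1],(600,600),interpolation=cv2.INTER_CUBIC))
"
```

```text
t 3.15 ramp mm [-131.   -49.1   29.8] w 0.017263118774947232 F [-1.   0.2 -0.1]
tool in ramp [[-1.0, 0.001, 0.001], [0.001, 1.0, 0.0], [-0.001, 0.0, -1.0]]
```

View pics/s3.png

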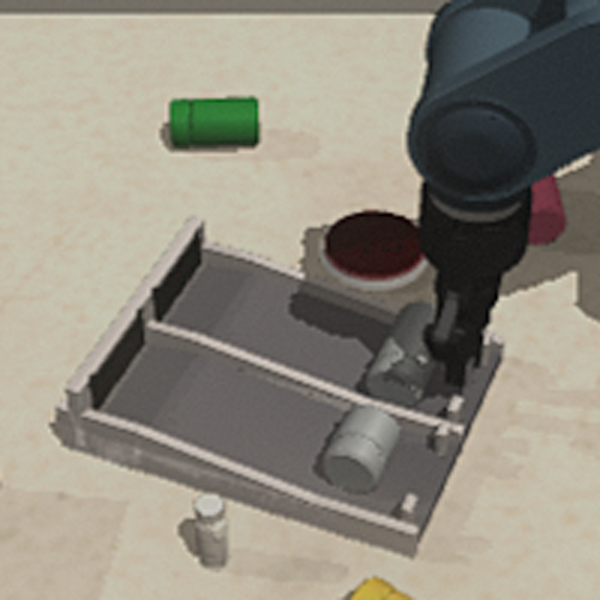

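The fingers are inside the lips and just behind the jar. I'll push at about 40–50 mm/s, following the 7° slope.

Request:
{"fn": "apply_moves", "kwargs": {
  "moves": [0.6,-0.3,0,0.35,0,0,0,0.6,-0.3,0,0,0,0,0,0.6,-0.3,0,-0.04,0,0,0,0.6,-0.4,0,-0.05,0,0,0,0.6,-0.4,0,-0.05,0,0,0]
}}

```text
time: 3.7
position: [0.4696, 0.0294, 0.0271]
ee_rot: [-0.61, -3.081, -0.0]
contact_force: [-1.5, -0.4, 1.2]
width: 0.017
grip_force: 0.7
```

Request:
{"fn": "apply_moves", "kwargs": {
  "moves": [0.6,-0.4,0,-0.05,0,0,0,0.6,-0.5,0,-0.06,0,0,0,0.6,-0.5,0,-0.06,0,0,0,0.6,-0.5,0,-0.06,0,0,0,0.6,-0.5,0,-0.06,0,0,0]
}}

```text
time: 4.2
position: [0.4923, 0.0201, 0.0302]
ee_rot: [0.61, 3.082, -0.0]
contact_force: [-0.7, 0.8, 0.6]
width: 0.0168
grip_force: 0.7
```

```bash
cat > j.py <<'E'
from t import *
def jar(f=None):
    rep()
    p,d,c=snap('scene',None); W=cloud(d,c).reshape(-1,3); L=(W-O)@M
    for s,n in((-1,'long'),(1,'short')):
        fl=.012+.1228*(np.minimum(L[:,0],.06)+.09)
        m=(abs(L[:,1]-s*.049)<.041)&(L[:,0]>-.12)&(L[:,0]<.097)&(L[:,2]>fl+.038)&(L[:,2]<fl+.052)&(np.ptp(p.reshape(-1,3).astype(int),axis=1)<25)&(p.reshape(-1,3).mean(1)>70)
        q=L[m]
        print(n,len(q),(np.median(q,axis=0)*1e3).round(1),'y',(np.percentile(q[:,1],[2,98])*1e3).round(),'axis slope',np.polyfit(q[:,1],q[:,0],1)[0].round(3)) if len(q)>9 else print(n,'none')
    if f: cv2.imwrite('pics/'+f,cv2.resize(p[100:300,140:340,::-1],(600,600),interpolation=cv2.INTER_CUBIC))
E
python3 -c "
from j import *
jar('s4.png')"
```

```text
t 4.2 ramp mm [-90.2 -49.2  30.2] w 0.01683424669651223 F [-0.7  0.8  0.6]
tool in ramp [[-1.0, 0.001, 0.0], [0.001, 1.0, 0.0], [-0.0, 0.0, -1.0]]
long 154 [-54.3 -28.2  58. ] y [-78.  -9.] axis slope -0.174
short 250 [-92.2  53.9  53.6] y [30. 77.] axis slope -0.029
```

View pics/s4.png

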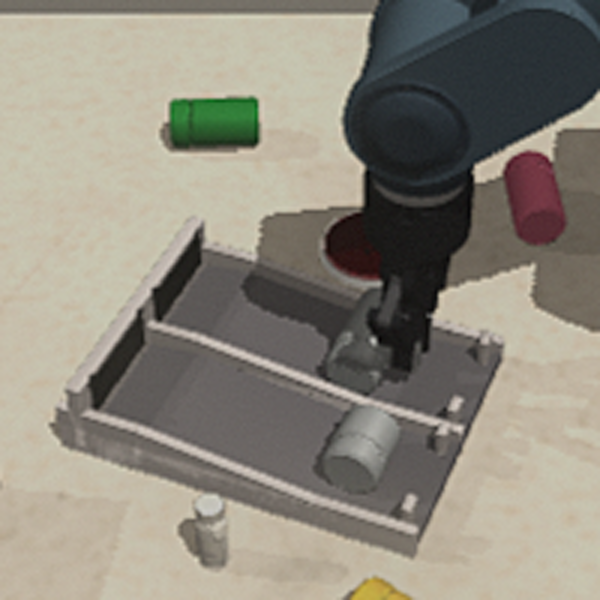

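The jar is moving up the right lane ahead of the fingers, and the short jar is untouched. I'll keep pushing.

Request:
{"fn": "apply_moves", "kwargs": {
  "moves": [0.6,-0.5,0,-0.06,0,0,0,0.6,-0.5,0,-0.06,0,0,0,0.6,-0.5,0,-0.06,0,0,0,0.6,-0.5,0,-0.06,0,0,0,0.6,-0.5,0,-0.06,0,0,0]
}}

```text
time: 4.75
position: [0.5154, 0.0106, 0.0332]
ee_rot: [0.61, 3.082, -0.0]
contact_force: [-1.4, 1.4, 0.6]
width: 0.0171
grip_force: 0.7
```

Request:
{"fn": "apply_moves", "kwargs": {
  "moves": [0.6,-0.5,0,-0.06,0,0,0,0.6,-0.5,0,-0.06,0,0,0,0.6,-0.5,0,-0.06,0,0,0,0.6,-0.5,0,-0.06,0,0,0,0.6,-0.5,0,-0.06,0,0,0]
}}

```text
time: 5.25
position: [0.5384, 0.0011, 0.0361]
ee_rot: [0.61, 3.082, 0.0]
contact_force: [-1.5, -1.2, 0.7]
width: 0.0169
grip_force: 0.7
```

```bash
python3 -c "
from j import *
jar('s5.png')"
```

```text
t 5.25 ramp mm [-40.3 -49.2  36.1] w 0.01688871008838559 F [-1.5 -1.2  0.7]
tool in ramp [[-1.0, 0.001, 0.0], [0.001, 1.0, 0.0], [-0.0, 0.0, -1.0]]
long 127 [ -7.1 -23.5  64.2] y [-75. -10.] axis slope -0.111
short 249 [-91.9  54.3  53.8] y [30. 77.] axis slope -0.007
```

View pics/s5.png

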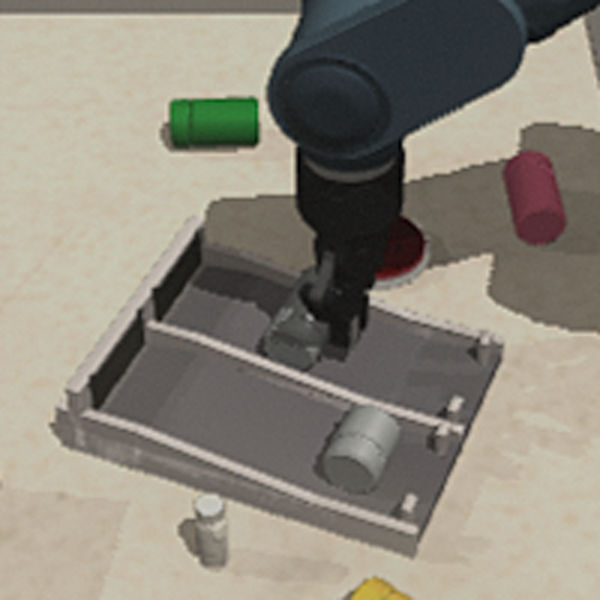

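The jar is at about x = -7 mm, square and in contact. I'll continue to just short of the crest, then go slower.

Request:
{"fn": "apply_moves", "kwargs": {
  "moves": [0.6,-0.5,0,-0.06,0,0,0,0.6,-0.5,0,-0.06,0,0,0,0.6,-0.5,0,-0.06,0,0,0,0.6,-0.5,0,-0.06,0,0,0,0.6,-0.5,0,-0.06,0,0,0]
}}

```text
time: 5.8
position: [0.5616, -0.0085, 0.0392]
ee_rot: [0.61, 3.082, 0.0]
contact_force: [-1.9, 0.8, 0.8]
width: 0.0173
grip_force: 0.7
```

Request:
{"fn": "apply_moves", "kwargs": {
  "moves": [0.6,-0.5,0,-0.06,0,0,0,0.6,-0.5,0,-0.06,0,0,0,0.6,-0.5,0,-0.06,0,0,0,0.6,-0.5,0,-0.06,0,0,0,0.6,-0.5,0,-0.06,0,0,0]
}}

```text
time: 6.3
position: [0.5846, -0.018, 0.0421]
ee_rot: [-0.61, -3.082, -0.0]
contact_force: [-1.1, 1.0, 1.2]
width: 0.0171
grip_force: 0.7
```

Request:
{"fn": "apply_moves", "kwargs": {
  "moves": [0.6,-0.4,0,-0.05,0,0,0,0.6,-0.4,0,-0.05,0,0,0,0.6,-0.3,0,-0.04,0,0,0,0.6,-0.3,0,-0.04,0,0,0,0.6,-0.3,0,0,0,0,0]
}}

```text
time: 6.8
position: [0.6002, -0.0244, 0.0439]
ee_rot: [0.61, 3.082, -0.0]
contact_force: [0.2, 0.7, 0.8]
width: 0.0173
grip_force: 0.3
```

```bash
python3 -c "
from j import *
jar('s6.png')"
```

```text
t 6.8 ramp mm [ 26.5 -49.3  43.9] w 0.01731153078610363 F [0.2 0.7 0.8]
tool in ramp [[-1.0, 0.001, 0.0], [0.001, 1.0, 0.0], [-0.0, 0.0, -1.0]]
long 113 [ 59.4 -22.   72.4] y [-58. -10.] axis slope 0.43
short 260 [-92.2  55.6  53.6] y [29. 77.] axis slope -0.014
```

View pics/s6.png

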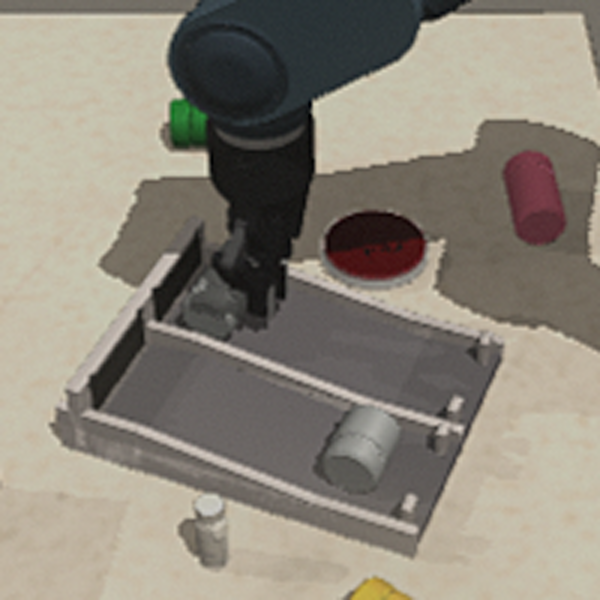

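The jar is on the crest at about x = 59 mm. I'll ease it over.

Request:
{"fn": "apply_moves", "kwargs": {
  "moves": [0.6,-0.3,0,0,0,0,0,0.6,-0.3,0,0,0,0,0,0.6,-0.3,0,0,0,0,0,0.6,-0.2,0,0,0,0,0,0.6,0,0,0,0,0,0]
}}

```text
time: 7.35
position: [0.6105, -0.0286, 0.044]
ee_rot: [0.61, 3.081, -0.0]
contact_force: [0.1, -0.2, -1.0]
width: 0.0168
grip_force: 0.0
```

Request:
{"fn": "apply_moves", "kwargs": {
  "moves": [0.6,0,0,0,0,0,0,0.6,0,0,0,0,0,0,0.6,0,0,0,0,0,0,0.6,0,0,0,0,0,0,0.6,0,0,0,0,0,0]
}}

```text
time: 7.85
position: [0.6101, -0.0284, 0.0439]
ee_rot: [-0.61, -3.082, 0.0]
contact_force: [1.0, 0.6, -0.1]
width: 0.017
grip_force: 0.0
```

Request:
{"fn": "apply_moves", "kwargs": {
  "moves": [0.6,0.5,0,-0.3,0,0,0,0.6,1,0,-0.5,0,0,0,0.6,1,0,-2,0,0,0,0.6,1,0,-4,0,0,0,0.6,2,0,-4.5,0,0,0]
}}

```text
time: 8.35
position: [0.5577, -0.0072, 0.1572]
ee_rot: [-0.61, -3.079, -0.0]
contact_force: [0.9, 0.6, 0.8]
width: 0.0169
grip_force: 0.0
```

Request:
{"fn": "apply_moves", "kwargs": {
  "moves": [0.6,4,0,-4,0,0,0,0.6,4,0,-2,0,0,0,0.6,4,0,0,0,0,0,0.6,4,0,0,0,0,0,0.6,0,0,0,0,0,0]
}}

```text
time: 8.85
position: [0.4114, 0.0535, 0.2113]
ee_rot: [-0.606, -3.081, -0.0]
contact_force: [-0.1, 0.2, -1.2]
width: 0.0172
grip_force: 0.0
```

```bash
python3 -c "
from j import *
jar('s7.png')"
```

```text
t 8.85 ramp mm [-177.7  -49.1  211.3] w 0.017183982963843686 F [-0.1  0.2 -1.2]
tool in ramp [[-1.0, -0.001, -0.001], [-0.001, 1.0, 0.0], [0.001, 0.0, -1.0]]
long 222 [ 78.4 -45.   70.7] y [-83.  -9.] axis slope -0.004
short 255 [-91.9  54.3  53.7] y [29. 76.] axis slope 0.021
```

View pics/s7.png

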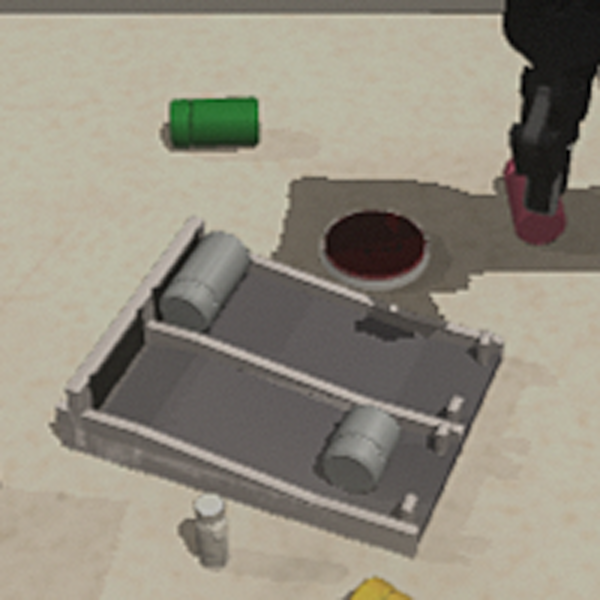

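The long jar sits square against the stop at x ≈ 78 mm, and the short jar, vial and dish have not moved.

```bash
python3 -c "
from cell import robot
print(robot.close_job())"
```

```text
the job is handed in; nothing more can be done
None
```

The longer jar was pushed slowly over the crest and rests against the stop at ramp x ≈ 78 mm, released; the short jar, vial and dish were left where they stood, and the job is handed in (no verdict was returned).

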